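# Pair up the door handles for the next job

### The arm

A 7-joint arm with a two-finger parallel gripper is mounted at the origin on the work surface. World frame = base frame: x ahead of the robot, y to its left, z up, the work surface at z = 0. Lengths are in m, angles in rad, forces in N, time in s.
With the tool pointing down it reaches from about 0.425 to 0.925 m from the base axis. Payload 6.8 kg.
Tool frame: the origin (TCP) lies at the very end of the fingers, on their centre line; the grasp point (between the pads) lies bot.grip_depth behind it (bot.grip_depth is the distance from the TCP to the grasp point, in m); z points along the fingers, y is the line along which they close (so a half turn about z gives the same grasp; the last joint's range is limited). The gripper opens to 85 mm and grips with 20 to 120 N. Pads are 22 mm wide; open, the fingers measure 114 mm over their backs; the gripper's body (76 mm by 85 mm) begins 54 mm behind the grasp point. The pads swing forward as they close: fully open they stand 13 mm farther back than shut.
Start: joints at [-0.108, 0.477, 0.022, 1.555, -0.011, 1.109, -0.083], TCP at [0.675, 0, 0.231] pointing down, gripper open.
Joint ranges: [-2.96, 2.96], [-0.34, 2.1], [-1.41, 1.46], [0.24, 2.44], [-1.37, 4.51], [0.17, 1.92], [-2.96, 2.96]. Speed limits (rad/s): [2.39, 2.39, 3.14, 3.14, 3.14, 3.14, 3.14].

### API

Orientations are given as a unit quaternion [w, x, y, z].
In Python, from station import bot gives the robot as it stands.
- The arm moves only by the tool send_rows, never from a script. Its arguments are lists of equal length, an entry for each row: "slide": the shift along the tool's x, y, z in mm, a list of three; "roll": the turn about the tool's z in degrees; "claw": the opening, from 0 (shut) to 1 (fully open). A call has exactly 8 rows; each row is the pose to reach, as a shift and turn from the pose commanded when the call began, along the tool's axes at that moment; what a row does not reach only later rows make up. A row lasts 1/12 s, in which the tool goes at most 41.7 mm and 7.16 degrees, less where a joint would pass 70% of its speed; a pose out of reach is approached as far as the arm can. A call with a gripper value outside its range is refused whole. The fingers move at their own pace and stop on an object; "force" is the grip in N (left out, the last holds). Time passes only in rows, so rows that repeat a pose let the fingers close, or fill a call up. It gives the time, the measured TCP pose, the force, the opening and the grip force at its end, in the units of the state.
- bot.get_obs(): the state, without advancing time (a new reading comes with each control period).
- bot.read_camera(name): name is "scene" or "side" or "wrist"; returns the picture (400x640x3 uint8, red, green, blue); there is no depth.
- bot.camera_model(name): a dict with "camera_matrix" (3x3 intrinsics, pixels), "camera_from_world" (4x4, takes a point from world to camera coordinates). Camera axes: x right, y down, z forward; pixel columns grow to the right and rows downward; lengths in m; the calibration is good to about 2 mm. A picture is of the moment at which its call begins: read the wrist's pose just before it. camera_model takes no time and is no camera call; for the wrist camera it gives the pose at the moment of the call.
- bot.hand_in(): hands the job in; it is judged then, once.
The state is a dict: "t": time; "q": joint angles; "joint_vel": joint speeds; "joint_torque": joint torques, N m; "eef_pos": TCP position; "tool_rot": TCP orientation; "contact_force": force on the tool from outside, world axes, zero at the start; "torque": the same for the moment, N m; "gripper_width": opening from 0.0 (shut) to 1.0 (fully open); "grasp_force": force on a finger pad.
Only numpy, scipy, OpenCV 4.12 (cv2) and the standard library are available. Lean on these libraries where they do the work, as an engineer would, in place of code of your own. Each camera call takes 0.05 s, during which the arm holds its last target. There are 200 camera calls.

### The job

In the locksmith's van, one door handle already waits in the two-bay wooden job tray: it is either a round knob or a lever. Find the handle of the same kind on the bench and set it down, without dropping it, to stand upright in the tray's empty bay so that the tray holds a matching pair. Leave the handle already in the tray, the other two handles, and the screwdriver and jar where they are.

Things in the scene. Friction and masses are not known exactly. Their poses are not given: they have to be found in the camera images.
- tray: fixed open wooden job tray, 142 mm (its x) by 278 mm (its y), walls 6 mm thick and 25 mm high, a middle wall across y = 0 makes two bays of 130 x 130 mm; the floor is a thin mat at bench level (z = 0). Origin: centre of the underside. One bay holds a handle; in the other, empty one lies a flat paper card that stays there, the handle goes on top of it.
- bay_left (a point): centre of the floor of the tray's bay at the tray's +y side
- bay_right (a point): centre of the floor of the tray's bay at the tray's -y side
- knob_a: brass door handle standing upright on its round rose (disc 66 mm across, 10 mm thick) with a neck 20 mm across above it; on the neck a round knob 54 mm across, widest (straight-sided) from 42 to 57 mm height, top at 65 mm. 0.35 kg. Origin: centre of the rose's underside, z up. Same as the other knob.
- knob_b: brass door handle standing upright on its round rose (disc 66 mm across, 10 mm thick) with a neck 20 mm across above it; on the neck a round knob 54 mm across, widest (straight-sided) from 42 to 57 mm height, top at 65 mm. 0.35 kg. Origin: centre of the rose's underside, z up. Same as the other knob.
- lever_a: brass door handle standing upright on its round rose (disc 66 mm across, 10 mm thick) with a neck 20 mm across above it; on the neck a straight level lever bar 20 mm wide, from 44 to 60 mm height, reaching from 12 mm behind the neck axis to 95 mm along the body's +x. 0.35 kg, centre of mass about 12 mm along +x. Origin: centre of the rose's underside, z up. Same as the other lever.
- lever_b: brass door handle standing upright on its round rose (disc 66 mm across, 10 mm thick) with a neck 20 mm across above it; on the neck a straight level lever bar 20 mm wide, from 44 to 60 mm height, reaching from 12 mm behind the neck axis to 95 mm along the body's +x. 0.35 kg, centre of mass about 12 mm along +x. Origin: centre of the rose's underside, z up. Same as the other lever.
- screwdriver: bystander: screwdriver 200 mm long lying on the bench, handle to its -x
- jar: bystander: closed jar 64 mm across, 90 mm high, origin at the centre of its underside
There are look-alikes about, which are no part of the job. Leave any black, purple or turquoise look-alike of the lever_b alone.

How it is judged:
By the outcome, as a careful person would: the job done as asked, in the order asked, and still so for the second after the job is handed in, with the robot touching nothing.
It also fails if it takes over 35 s, if anything falls off the work surface, if the arm or the gripper's body presses on something with over 40 N, if the wrist force passes 120 N, or if a joint passes its speed limit or range.

## Working session

There is one attempt and no reset: what is moved stays moved. The work goes in short steps, Python scripts to look and compute and a tool call to move; the robot and the scene stay as the last step left them, time stands still between calls to the robot, and variables do not carry over. Pictures are saved under pics/ and viewed, at most 10 in all, crops included, and the job is handed in when it is done.

Besides the shell and the picture viewer there is one more tool, called after ">>>" as name([rows], argument=value, ...), one row to a line, values as JSON. send_rows: Moves the arm, as the interface text tells. Its arguments: {"type":"object","properties":{"slide":{"type":"array","items":{"type":"array","items":{"type":"number"}}},"roll":{"type":"array","items":{"type":"number"}},"claw":{"type":"array","items":{"type":"number"}},"force":{"type":"number"}},"required":["slide","roll","claw"]}

```bash
mkdir -p pics && python3 - <<'E'
from station import bot
import cv2,numpy as np
print(bot.grip_depth)
o=bot.get_obs();print(o['eef_pos'],o['tool_rot'],o['t'])
for n in ["scene","side","wrist"]:
    m=bot.camera_model(n);im=bot.read_camera(n)
    cv2.imwrite(f'pics/{n}0.png',im[:,:,::-1])
    T=np.array(m['camera_from_world']);print(n,np.array(m['camera_matrix']).tolist(),(-T[:3,:3].T@T[:3,3]).round(3),T.round(3).tolist())
E
```

```text
0.0187
[ 6.74387905e-01 -3.56542289e-05  2.30317656e-01] [-5.98878076e-04  7.07104619e-01  7.07108333e-01 -7.10230580e-04] 0.0
scene [[482.01315421067306, 0.0, 317.3857516769946], [0.0, 482.01315421067306, 195.45710674098285], [0.0, 0.0, 1.0]] [ 1.156 -0.312  1.21 ] [[0.436, 0.9, 0.01, -0.235], [0.743, -0.353, -0.569, -0.281], [-0.508, 0.255, -0.823, 1.663], [0.0, 0.0, 0.0, 1.0]]
side [[513.055698557721, 0.0, 310.40313724180106], [0.0, 513.055698557721, 207.9538782559952], [0.0, 0.0, 1.0]] [ 0.086 -1.147  0.991] [[0.965, -0.26, 0.015, -0.396], [-0.148, -0.594, -0.79, 0.114], [0.214, 0.761, -0.612, 1.461], [0.0, 0.0, 0.0, 1.0]]
wrist [[292.8185383162038, 0.0, 316.381009736527], [0.0, 292.8185383162038, 196.04983919693316], [0.0, 0.0, 1.0]] [0.675 0.085 0.372] [[1.0, 0.0, -0.002, -0.674], [0.001, -0.945, 0.327, -0.042], [-0.001, -0.327, -0.945, 0.38], [0.0, 0.0, 0.0, 1.0]]
```

View pics/scene0.png

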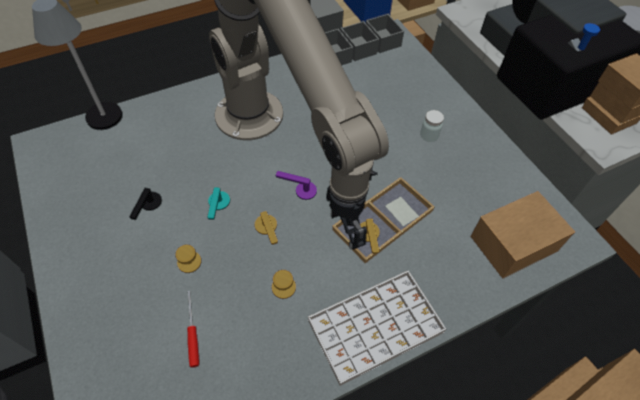

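View pics/side0.png

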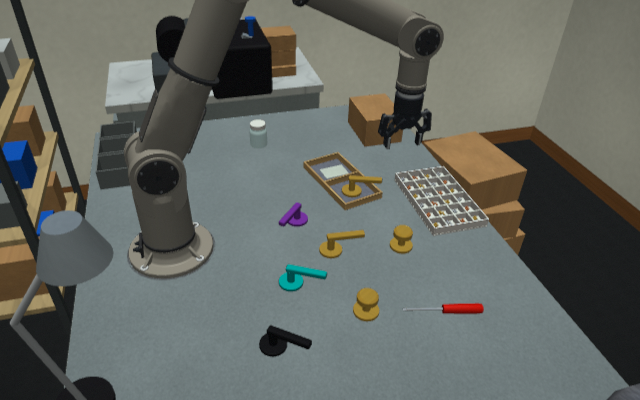

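View pics/wrist0.png

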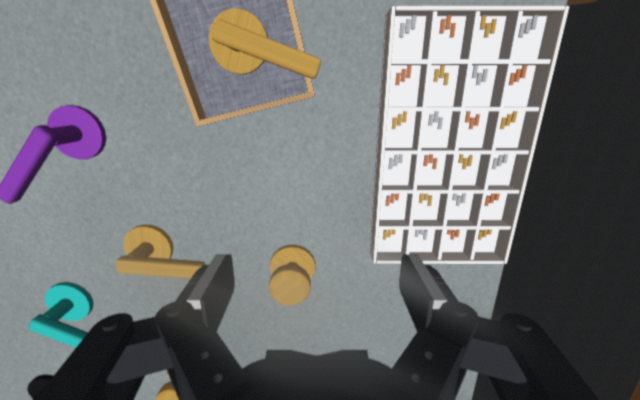

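The tray already holds a brass lever: scene (372,237), side (360,185). Its empty bay with the card is at scene (402,210), side (334,172). The brass lever to take is at scene (265,225), side (335,243), wrist (150,255). I'll look closer with crops.

```bash
cat > h.py <<'E'
import cv2,numpy as np
from station import bot
def ray(m,p):
    K=np.array(m['camera_matrix']);T=np.array(m['camera_from_world']);R=T[:3,:3]
    d=R.T@np.linalg.solve(K,[p[0],p[1],1.]);return -R.T@T[:3,3],d/np.linalg.norm(d)
def onz(m,p,z):
    c,d=ray(m,p);return c+d*(z-c[2])/d[2]
def tri(ms,ps):
    A=np.zeros((3,3));b=np.zeros(3);rs=[ray(m,p) for m,p in zip(ms,ps)]
    for c,d in rs:
        P=np.eye(3)-np.outer(d,d);A+=P;b+=P@c
    X=np.linalg.solve(A,b);return X,[np.linalg.norm(np.cross(X-c,d)) for c,d in rs]
def brass(im):
    h=cv2.cvtColor(im,cv2.COLOR_BGR2HSV);return cv2.inRange(h,(15,130,60),(28,255,255))
E
python3 - <<'E'
import cv2,numpy as np
from h import *
I={n:cv2.imread(f'pics/{n}0.png') for n in['scene','side','wrist']}
def crop(n,x,y,w):
    h=w*3//4;return cv2.resize(I[n][y:y+h,x:x+w],(400,300),interpolation=cv2.INTER_CUBIC)
a=np.vstack([np.hstack([crop('scene',240,200,60),crop('side',306,215,72)]),np.hstack([crop('scene',325,170,120),crop('side',295,140,100)])])
cv2.imwrite('pics/c1.png',a)
for n in['scene','side','wrist']:
    k,l,s,c=cv2.connectedComponentsWithStats(brass(I[n]))
    print(n,[(s[i].tolist(),c[i].round(1).tolist()) for i in range(1,k) if s[i,4]>80])
E
```

```text
scene [([255, 212, 22, 32, 396], [266.5, 226.0]), ([361, 219, 19, 35, 320], [371.5, 234.4]), ([176, 245, 25, 27, 497], [187.5, 258.5]), ([272, 271, 23, 27, 491], [283.0, 284.3]), ([572, 363, 43, 37, 133], [593.3, 379.5])]
side [([266, 35, 29, 31, 702], [282.1, 49.4]), ([272, 66, 23, 11, 195], [282.9, 71.1]), ([348, 98, 36, 48, 807], [363.9, 126.3]), ([6, 108, 39, 48, 840], [28.0, 133.3]), ([391, 130, 11, 13, 91], [396.3, 136.6]), ([422, 140, 105, 70, 1659], [487.7, 186.0]), ([342, 173, 40, 24, 436], [357.7, 184.1]), ([42, 174, 23, 38, 513], [54.0, 197.2]), ([486, 210, 39, 44, 846], [508.1, 226.5]), ([390, 225, 23, 28, 490], [401.4, 239.3]), ([319, 230, 46, 28, 554], [337.0, 242.7]), ([0, 259, 36, 42, 1152], [15.5, 278.3]), ([353, 288, 26, 33, 662], [366.2, 304.8])]
wrist [([209, 9, 111, 69, 4022], [252.9, 45.7]), ([501, 113, 15, 15, 86], [508.1, 119.5]), ([125, 226, 46, 33, 953], [148.8, 240.8]), ([271, 246, 43, 30, 700], [293.8, 258.0]), ([137, 263, 63, 14, 393], [174.5, 268.1]), ([279, 271, 28, 12, 124], [292.9, 274.8]), ([157, 383, 22, 17, 241], [167.3, 393.0])]
```

View pics/c1.png

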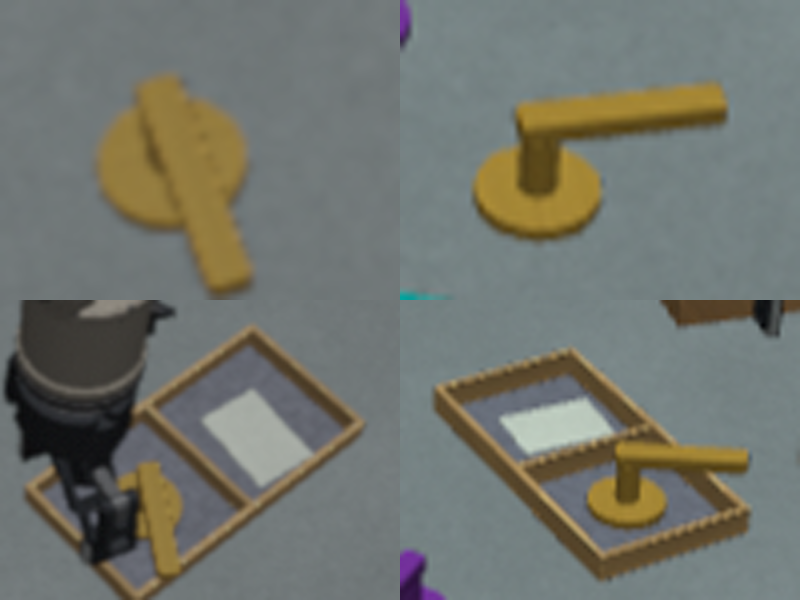

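```bash
python3 - <<'E'
from h import *
S=bot.camera_model('scene');D=bot.camera_model('side')
def px(u,v,x0,y0,s,u0=0,v0=0): return (x0+(u-u0+.5)*s-.5,y0+(v-v0+.5)*s-.5)
s1=lambda u,v:px(u,v,240,200,.15); d1=lambda u,v:px(u,v,306,215,.18,400,0)
s2=lambda u,v:px(u,v,325,170,.3,0,300); d2=lambda u,v:px(u,v,295,140,.25,400,300)
def show(n,a,b):
    X,e=tri([S,D],[a,b]);print(n,X.round(4),np.round(e,4));return X
B=show('back',s1(158,82),d1(524,103)); T=show('tip',s1(226,272),d1(722,90))
for u in [(B,'b'),(T,'t')]: pass
print('lever yaw',np.degrees(np.arctan2(*(T-B)[[1,0]])),np.linalg.norm(T-B))
print('scene onz .06',onz(S,s1(158,82),.06),onz(S,s1(226,272),.06))
print('side onz .06',onz(D,d1(524,103),.06),onz(D,d1(722,90),.06))
show('rose',s1(172,161),d1(538,190)); print(onz(S,s1(172,161),.01),onz(D,d1(538,190),.01))
C=[show(n,s2(*a),d2(*b)) for n,a,b in [('L',(25,490),(602,558)),('T',(252,327),(436,388)),('R',(364,427),(574,350)),('B',(137,600),(748,515))]]
for i in range(4):
    d=C[(i+1)%4]-C[i];print(np.linalg.norm(d),np.degrees(np.arctan2(d[1],d[0])))
c=np.mean(C,0);print('ctr',c)
# card centre
k=show('card',s2(257,438),d2(556,426))
# tray-lever
show('tl back',s2(149,465),d2(620,447));show('tl tip',s2(168,568),d2(748,453))
E
```

```text
back [ 0.4294 -0.1171  0.0618] [0.0024 0.0024]
tip [ 0.5286 -0.1285  0.0613] [0. 0.]
lever yaw -6.562020720268164 0.09977975519521919
scene onz .06 [ 0.4303949  -0.11850026  0.06      ] [ 0.52782508 -0.12831579  0.06      ]
side onz .06 [ 0.4291154  -0.11231191  0.06      ] [ 0.52918551 -0.12705145  0.06      ]
rose [ 0.4366 -0.1193  0.0055] [0.0001 0.0001]
[ 0.43940074 -0.1200487   0.01      ] [ 0.43497251 -0.12384897  0.01      ]
L [0.5361 0.0488 0.0212] [0.0018 0.0018]
T [0.4709 0.3167 0.0219] [0.001 0.001]
R [0.6077 0.3496 0.0207] [0.0013 0.0013]
B [0.6701 0.0842 0.0161] [0.0007 0.0007]
0.2757809728440512 103.66572728522745
0.14071482731763096 13.49385841856803
0.2726121376165388 -76.76949021073126
0.1387619746229546 -165.17982848463586
ctr [0.57120383 0.19981563 0.01996666]
card [ 0.5663  0.2678 -0.0013] [0.001 0.001]
tl back [0.5791 0.1426 0.0575] [0.0007 0.0007]
tl tip [0.674  0.106  0.0614] [0.0004 0.0004]
```

>>> send_rows([
  [-10, -20, 0],
  [-25, -50, 0],
  [-42, -80, 0],
  [-60, -110, 0],
  [-78, -140, 0],
  [-95, -170, 0],
  [-110, -200, 0],
  [-121, -222, 0],
], roll=[7, 14, 21, 28, 35, 42, 49, 56], claw=[1, 1, 1, 0.8, 0.8, 0.8, 0.8, 0.8], force=60)

```text
t: 0.82
eef_pos: [0.45, -0.1224, 0.2309]
tool_rot: [-0.0, 0.957, 0.289, -0.001]
contact_force: [-0.4, -0.1, -0.0]
gripper_width: 0.798
grasp_force: 0.0
```

>>> send_rows([
  [0, 0, 0],
  [0, 0, 0],
  [0, 0, 0],
  [0, 0, 0],
  [0, 0, 0],
  [0, 0, 0],
  [0, 0, 0],
  [0, 0, 0],
], roll=[7, 14, 21, 28, 35, 40.5, 40.5, 40.5], claw=[0.8, 0.8, 0.8, 0.8, 0.8, 0.8, 0.8, 0.8])

```text
t: 1.48
eef_pos: [0.4528, -0.1209, 0.2312]
tool_rot: [0.0, 0.998, -0.055, -0.0]
contact_force: [0.1, 0.0, 0.2]
gripper_width: 0.8
grasp_force: 0.0
```

```bash
python3 - <<'E'
from h import *
o=bot.get_obs();print(o['eef_pos'],o['tool_rot'],o['t'],o['q'].round(2) if hasattr(o['q'],'round') else o['q'])
m=bot.camera_model('wrist');im=bot.read_camera('wrist')[:,:,::-1]
np.save('w1.npy',np.array([m['camera_matrix']],float));np.save('w1T.npy',m['camera_from_world'])
cv2.imwrite('pics/w1.png',im)
# the other cameras have a free view of the tray now
cv2.imwrite('pics/scene1.png',bot.read_camera('scene')[:,:,::-1])
E
```

```text
[ 0.45284051 -0.12091734  0.23117259] [ 3.24247682e-06  9.98478879e-01 -5.51352812e-02 -1.68134694e-04] 1.4833 [-0.15  0.13  0.3   2.05 -0.05  0.97 -1.5 ]
```

View pics/w1.png

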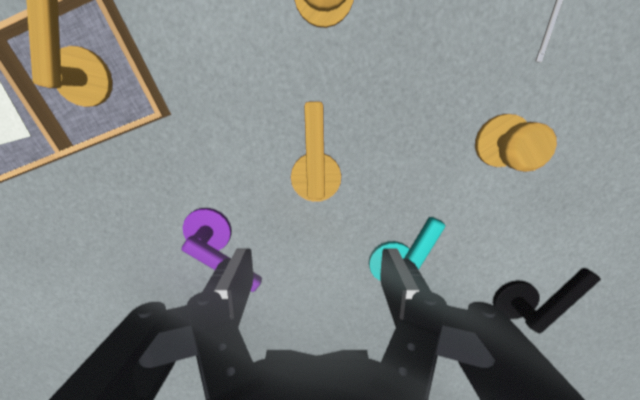

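The wrist view shows the lever centred. Its bar runs from (314,101) to (316,199) and its rose is centred near (316,177). The purple one is at (207,230) and the turquoise one at (390,262).

```bash
python3 - <<'E'
from h import *
m={'camera_matrix':np.load('w1.npy')[0],'camera_from_world':np.load('w1T.npy')};S=bot.camera_model('scene')
im=cv2.imread('pics/w1.png');k=brass(im)
for r in (105,115,130,140): 
    x=np.where(k[r,280:350])[0]+280;print(r,x.min(),x.max())
c=k[:,316];print(np.where(c[90:210])[0][[0,-1]]+90)
for n,p,z in [('tip',(314,101),.06),('back',(316.3,199),.06),('rose',(316,177),.01),('purple tip',(258,284),.06),('purple near back',(207,240),.06),('turq rose',(390,262),.01),('turq tip',(438,222),.06)]:
    print(n,onz(m,p,z).round(4))
px=lambda u,v,x0,y0,s:(x0+(u+.5)*s-.5,y0+(v+.5)*s-.5)
for n,a,b in [('tip',(226,272),(314,101)),('back',(158,82),(316.3,199)),('rose',(172,161),(316,177))]:
    print('tri',n,tri([S,m],[px(*a,240,200,.15),b]))
E
```

```text
105 305 321
115 305 322
130 306 322
140 306 322
[102 200]
tip [ 0.5309 -0.1264  0.06  ]
back [ 0.4255 -0.1171  0.06  ]
rose [ 0.4375 -0.1181  0.01  ]
purple tip [ 0.3204 -0.0315  0.06  ]
purple near back [0.3882 0.0181 0.06  ]
turq rose [ 0.3016 -0.2088  0.01  ]
turq tip [ 0.3815 -0.2551  0.06  ]
tri tip (array([ 0.53057811, -0.12774684,  0.06438463]), [np.float64(0.0013189858080129339), np.float64(0.0013189858080130054)])
tri back (array([ 0.4198431 , -0.11610024,  0.04359878]), [np.float64(0.00040973476705164294), np.float64(0.00040973476705159897)])
tri rose (array([ 0.43536538, -0.11836955,  0.00284372]), [np.float64(0.0005828236299964663), np.float64(0.0005828236299964813)])
```

>>> send_rows([
  [-2.5, -1.5, 30],
  [-2.5, -1.5, 65],
  [-2.5, -1.5, 100],
  [-2.5, -1.5, 135],
  [-2.5, -1.5, 163],
  [-2.5, -1.5, 182],
  [-2.5, -1.5, 193],
  [-2.5, -1.5, 197],
], roll=[-0.7, -0.7, -0.7, -0.7, -0.7, -0.7, -0.7, -0.7], claw=[0.8, 0.8, 0.8, 0.8, 0.8, 0.8, 0.8, 0.8])

```text
t: 2.25
eef_pos: [0.4495, -0.119, 0.0324]
tool_rot: [-0.0, 0.999, -0.05, -0.002]
contact_force: [1.0, 1.1, 0.4]
gripper_width: 0.802
grasp_force: 0.0
```

>>> send_rows([
  [0, 0, 0],
  [0, 0, 0],
  [0, 0, 0],
  [0, 0, 0],
  [0, 0, 0],
  [0, 0, 0],
  [0, 0, 0],
  [0, 0, 0],
], roll=[0, 0, 0, 0, 0, 0, 0, 0], claw=[0.6, 0.5, 0.4, 0.3, 0.1, 0.1, 0.1, 0.1], force=60)

```text
t: 2.92
eef_pos: [0.4515, -0.1193, 0.0354]
tool_rot: [-0.0, 0.999, -0.05, 0.001]
contact_force: [-1.6, 0.4, 5.9]
gripper_width: 0.218
grasp_force: 58.8
```

>>> send_rows([
  [0, 0, -5],
  [0, 0, -15],
  [0, 0, -30],
  [0, 0, -45],
  [0, 0, -60],
  [0, 0, -75],
  [0, 0, -85],
  [0, 0, -90],
], roll=[0, 0, 0, 0, 0, 0, 0, 0], claw=[0.1, 0.1, 0.1, 0.1, 0.1, 0.1, 0.1, 0.1])

```text
t: 3.58
eef_pos: [0.4511, -0.1193, 0.126]
tool_rot: [-0.0, 0.999, -0.051, 0.001]
contact_force: [0.7, 0.7, -4.6]
gripper_width: 0.224
grasp_force: 59.2
```

```bash
python3 - <<'E'
from h import *
o=bot.get_obs();print(o['eef_pos'],o['contact_force'],o['torque'],o['gripper_width'],o['grasp_force'])
a=bot.read_camera('scene')[:,:,::-1];b=bot.read_camera('side')[:,:,::-1]
cv2.imwrite('pics/s2.png',a);cv2.imwrite('pics/d2.png',b)
f=lambda i,x,y,w:cv2.resize(i[y:y+w*3//4,x:x+w],(400,300),interpolation=cv2.INTER_CUBIC)
cv2.imwrite('pics/c2.png',np.vstack([np.hstack([f(a,200,140,120),f(b,290,160,120)]),np.hstack([f(a,325,170,120),f(b,295,140,100)])]))
E
```

```text
[ 0.45113145 -0.11927322  0.12595616] [ 0.74802892  0.68692593 -4.61412237] [-0.03624818 -0.01285621 -0.02106585] 0.2237244008214947 59.23586905002594
```

View pics/c2.png

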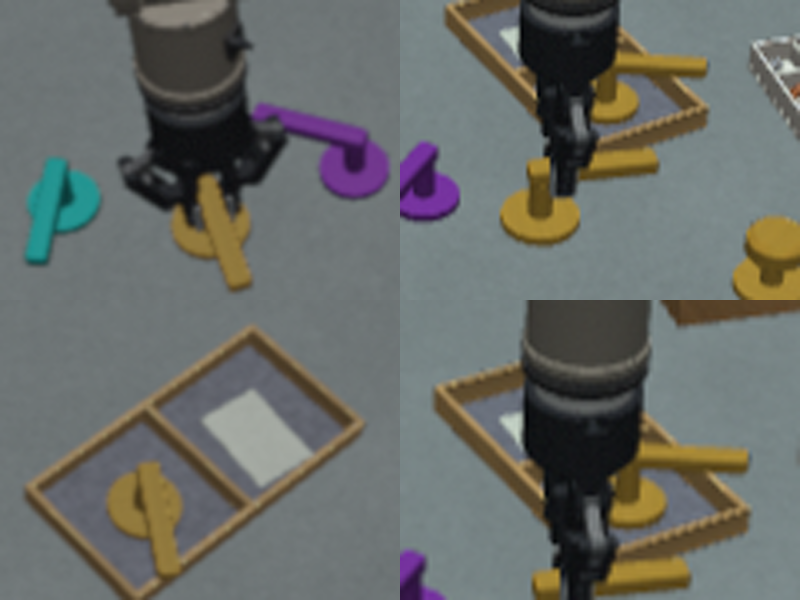

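>>> send_rows([
  [1, -6, -4],
  [4, -20, -10],
  [8, -40, -16],
  [13, -65, -20],
  [19, -95, -20],
  [25, -128, -20],
  [32, -162, -20],
  [39, -197, -20],
], roll=[0, 0, 0, 0, 0, 0, 0, 0], claw=[0.1, 0.1, 0.1, 0.1, 0.1, 0.1, 0.1, 0.1])

```text
t: 4.35
eef_pos: [0.5088, 0.0745, 0.1435]
tool_rot: [0.0, 0.999, -0.051, -0.001]
contact_force: [1.2, -0.5, -4.5]
gripper_width: 0.222
grasp_force: 59.1
```

>>> send_rows([
  [7, -35, 0],
  [14, -69, 0],
  [20, -102, 0],
  [26, -132, 0],
  [31, -157, 0],
  [35, -177, 0],
  [38, -190, 0],
  [39.5, -197, 0],
], roll=[0, 0, 0, 0, 0, 0, 0, 0], claw=[0.1, 0.1, 0.1, 0.1, 0.1, 0.1, 0.1, 0.1])

```text
t: 5.02
eef_pos: [0.5679, 0.2673, 0.1431]
tool_rot: [0.0, 0.999, -0.049, -0.001]
contact_force: [-0.2, -0.1, -5.2]
gripper_width: 0.22
grasp_force: 59.2
```

>>> send_rows([
  [0, 0, 0],
  [0, 0, 0],
  [0, 0, 10],
  [0, 0, 25],
  [0, 0, 40],
  [0, 0, 50],
  [0, 0, 55],
  [0, 0, 55],
], roll=[0, 0, 0, 0, 0, 0, 0, 0], claw=[0.1, 0.1, 0.1, 0.1, 0.1, 0.1, 0.1, 0.1])

```text
t: 5.68
eef_pos: [0.5678, 0.2635, 0.0878]
tool_rot: [0.001, 0.999, -0.051, -0.001]
contact_force: [1.2, -0.3, -5.3]
gripper_width: 0.22
grasp_force: 59.0
```

```bash
python3 - <<'E'
from h import *
o=bot.get_obs();print(o['eef_pos'],o['tool_rot'],o['contact_force'],o['gripper_width'],o['grasp_force'],o['t'])
a=bot.read_camera('scene')[:,:,::-1];b=bot.read_camera('side')[:,:,::-1]
f=lambda i,x,y,w:cv2.resize(i[y:y+w*3//4,x:x+w],(400,300),interpolation=cv2.INTER_CUBIC)
w=bot.read_camera('wrist')[:,:,::-1]
cv2.imwrite('pics/c3.png',np.vstack([np.hstack([f(a,325,150,120),f(b,280,110,120)]),np.hstack([cv2.resize(w,(400,300)),f(a,280,120,200)])]))
E
```

```text
[0.56776601 0.26348306 0.08781015] [ 8.90518257e-04  9.98691371e-01 -5.11228219e-02 -1.09934449e-03] [ 1.21947276 -0.27454881 -5.26863634] 0.21986318891835985 59.0356707572937 5.6833
```

View pics/c3.png

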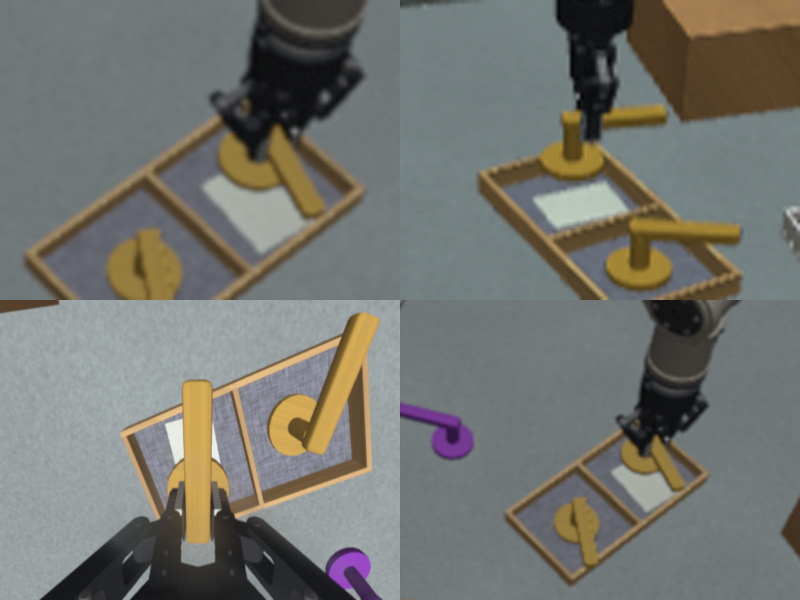

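Lever held level above the empty bay, with rose at scene (402,199), side (332,157). I'll check its position against the bay.

```bash
python3 - <<'E'
from h import *
S=bot.camera_model('scene');D=bot.camera_model('side')
print('rose',tri([S,D],[(402.4,198.7),(331.6,156.5)]))
s=lambda u,v:(325+u*.3,170+(v-300)*.3); d=lambda u,v:(295+(u-400)*.25,140+(v-300)*.25)
P=[onz(S,s(*p),.025) for p in [(252,327),(364,427),(152,406),(251,506)]]
print('bay by scene rim',np.mean(P,0)); print(np.round(P,4))
E
```

```text
rose (array([0.55763757, 0.26534111, 0.05898455]), [np.float64(0.003647640111698421), np.float64(0.0036476401116984684)])
bay by scene rim [0.55952303 0.26557303 0.025     ]
[[0.4752 0.3145 0.025 ]
 [0.6123 0.3462 0.025 ]
 [0.5122 0.1879 0.025 ]
 [0.6384 0.2137 0.025 ]]
```

>>> send_rows([
  [1, 0, 8],
  [2, 0, 18],
  [2, 0, 28],
  [2, 0, 36],
  [2, 0, 42],
  [2, 0, 46],
  [2, 0, 48],
  [2, 0, 49],
], roll=[0, 0, 0, 0, 0, 0, 0, 0], claw=[0.1, 0.1, 0.1, 0.1, 0.1, 0.1, 0.1, 0.1])

```text
t: 6.5
eef_pos: [0.5705, 0.2646, 0.0399]
tool_rot: [0.0, 0.999, -0.051, -0.0]
contact_force: [0.4, -0.1, -3.5]
gripper_width: 0.22
grasp_force: 59.2
```

>>> send_rows([
  [0, 0, 0],
  [0, 0, 0.5],
  [0, 0, 1],
  [0, 0, 1.5],
  [0, 0, 2],
  [0, 0, 2.5],
  [0, 0, 3],
  [0, 0, 3],
], roll=[0, 0, 0, 0, 0, 0, 0, 0], claw=[0.1, 0.1, 0.1, 0.1, 0.1, 0.1, 0.1, 0.1])

```text
t: 7.17
eef_pos: [0.5705, 0.2646, 0.0372]
tool_rot: [0.0, 0.999, -0.051, -0.0]
contact_force: [0.1, 0.4, -4.7]
gripper_width: 0.227
grasp_force: 59.2
```

Still fully in the air (about -4 N), so go down further in small steps.

>>> send_rows([
  [0, 0, 0.3],
  [0, 0, 0.6],
  [0, 0, 0.9],
  [0, 0, 1.2],
  [0, 0, 1.5],
  [0, 0, 1.8],
  [0, 0, 2],
  [0, 0, 2],
], roll=[0, 0, 0, 0, 0, 0, 0, 0], claw=[0.1, 0.1, 0.1, 0.1, 0.1, 0.1, 0.1, 0.1])

```text
t: 7.83
eef_pos: [0.5706, 0.2646, 0.0355]
tool_rot: [-0.0, 0.999, -0.051, 0.0]
contact_force: [-1.5, 0.1, -1.6]
gripper_width: 0.22
grasp_force: 59.5
```

>>> send_rows([
  [0, 0, 0.2],
  [0, 0, 0.4],
  [0, 0, 0.6],
  [0, 0, 0.8],
  [0, 0, 1],
  [0, 0, 1],
  [0, 0, 1],
  [0, 0, 1],
], roll=[0, 0, 0, 0, 0, 0, 0, 0], claw=[0.1, 0.1, 0.1, 0.1, 0.1, 0.1, 0.1, 0.1])

```text
t: 8.5
eef_pos: [0.5707, 0.2647, 0.0355]
tool_rot: [-0.0, 0.999, -0.051, 0.0]
contact_force: [-5.3, -1.6, 9.2]
gripper_width: 0.223
grasp_force: 61.0
```

It's resting on the floor (the force is now upward and the height has stopped changing). Release, then retreat straight up.

>>> send_rows([
  [0, 0, -0.5],
  [0, 0, -0.5],
  [0, 0, -0.5],
  [0, 0, -0.5],
  [0, 0, -0.5],
  [0, 0, -0.5],
  [0, 0, -0.5],
  [0, 0, -0.5],
], roll=[0, 0, 0, 0, 0, 0, 0, 0], claw=[0.2, 0.25, 0.3, 0.35, 0.4, 0.5, 0.55, 0.55])

```text
t: 9.17
eef_pos: [0.5707, 0.2647, 0.0348]
tool_rot: [-0.0, 0.999, -0.051, 0.0]
contact_force: [0.1, -1.2, -0.1]
gripper_width: 0.55
grasp_force: 0.0
```

>>> send_rows([
  [0, 0, 0],
  [0, 0, -8],
  [0, 0, -20],
  [0, 0, -40],
  [0, 0, -70],
  [0, 0, -100],
  [0, 0, -130],
  [0, 0, -150],
], roll=[0, 0, 0, 0, 0, 0, 0, 0], claw=[0.55, 0.55, 0.55, 0.55, 0.55, 0.55, 0.55, 0.55])

```text
t: 9.83
eef_pos: [0.5719, 0.265, 0.1895]
tool_rot: [-0.001, 0.999, -0.051, 0.002]
contact_force: [0.0, 0.4, 1.2]
gripper_width: 0.554
grasp_force: 0.0
```

```bash
python3 - <<'E'
from h import *
o=bot.get_obs();print(o['eef_pos'],o['contact_force'],o['t'])
a=bot.read_camera('scene')[:,:,::-1];b=bot.read_camera('side')[:,:,::-1]
f=lambda i,x,y,w:cv2.resize(i[y:y+w*3//4,x:x+w],(400,300),interpolation=cv2.INTER_CUBIC)
w=bot.read_camera('wrist')[:,:,::-1]
cv2.imwrite('pics/c4.png',np.vstack([np.hstack([f(a,325,150,120),f(b,280,110,120)]),np.hstack([cv2.resize(w,(400,300)),cv2.resize(a,(400,300))])]))
E
```

```text
[0.57187857 0.26500661 0.18949067] [0.04112165 0.37136256 1.18767797] 9.8333
```

View pics/c4.png

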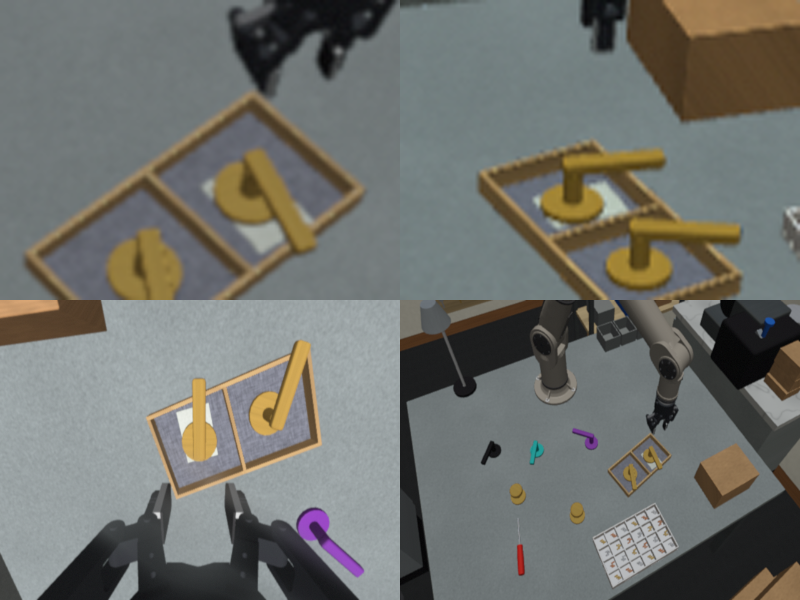

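The second lever stands upright in the middle of the empty bay, on the card, and everything else is where it was. Handing in.

```bash
python3 -c "
from station import bot
print(bot.hand_in())"
```

```text
the job is handed in; nothing more can be done
None
```

The matching brass lever now stands upright on the card in the tray's empty bay, next to the lever already there, and the job is handed in; no verdict was shown.

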